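Lock the stop stud in the packing bench's T-slot rail

TASK

Set up the T-slot rail of the packing bench: take the stud with the flat grip from the parking block and drop its T-shaped head through the wide window of the rail's slot. Slide it along the slot until it meets the stop hidden inside the rail, gently and without forcing anything, then turn it a full quarter turn clockwise (seen from above) so that it is locked across the slot, and let go. Leave the round-knob stud parked in its hole.

Things in the scene. Friction and masses are not known exactly. Their poses are not given: they have to be found in the camera images.
- stud: Loose upright steel T-bolt with flat black grip, 60 mm tall, about 0.12 kg, hanging by its collar in either hole of the parking block. Origin: centre of the underside of its T head; z up; x along the long side of head and grip. Head 22 mm (x, rounded ends) by 11 mm (y), z = 0 to 6, lower edge bevelled; shank 7 mm diameter to z = 14; collar 32 mm diameter, z = 14 to 18. A half turn looks the same.
- grip (a point): Middle of the stud's flat black grip, 39 mm above the stud's origin; the grip is 26 mm (stud x) by 12 mm (stud y) and spans z = 18 to 60 mm above the stud's origin; pinch it across the 12 mm. Same axes as the stud.
- knob_stud: Bystander: a second stud with a round knob of 28 mm diameter (46 mm tall, same foot and collar), in the other hole of the block. Leave it there. Origin under the middle of its head.
- block: Fixed grey parking block 150 (x) x 60 (y) x 20 mm with two round through holes of 26 mm diameter at x = -40 and +40 mm. Origin: centre of its underside.
- rail: Fixed grey-painted metal T-slot rail, 270 mm long with its feet, 40 mm wide, 22 mm high. Origin: centre of its underside; x along the slot from the window end toward the stop end, y across, z up. The slot is 9 mm wide between lips 6 mm thick (z = 16 to 22), too narrow for the head except at the window. Over 60 N between stud and rail is forcing it.
- slot (a point): Middle of the slot at the rail's top face, 22 mm above the rail's origin. The channel under the lips is 13 mm wide with its floor at rail z = 4, so the head (11 mm) lies along it and cannot turn. With the collar resting on the rail the stud's origin is at rail z = 8 mm and the head has 2 mm of play up to the lips: lift about 1 mm while sliding.
- stop_zone (a point): Middle, at rail top height, of the stretch where the hidden stop ends the slide: at first touch the stud's origin is anywhere from 20 mm before to 20 mm past this point along rail x (rail x = 20 to 60), to be felt. Only from 2 mm before first touch to 2 mm past it can the head turn: clockwise seen from above, a quarter turn, with a rotation stop some 10 to 20 degrees on; the other way is blocked.
- buffer (a joint): Compression (m) of the spring-loaded nose of the hidden stop: 0 until the stud's head touches it, then 3 N per mm pressed; bottoms at 8 mm. 1 to 2 mm is a gentle touch; over 6 mm (18 N) is forcing it and fails.
- window (a point): Centre, at the height of the rail's top face, of the wide window in the slot (26 mm along the rail, 13 mm across), near one end of the rail (70 mm to the -x side of the rail's origin). The stud's head passes here only with its long side along the rail. A black line is engraved across the rail 4 mm beyond each end of the window.
Mind the look-alikes: they are no part of the job. What is shaped like the stud but blue is not meant.

How it is judged:
On the way, in this order (a step that is already met when the one before it is completed fails the run):
1. the stud's head is down through the window, lying along the rail (z of stud in the frame of rail below 0.012 m and angle between stud's own z axis and vertical below 0.12 rad and y of stud in the frame of rail between -0.006 and 0.006 m and angle between the x axis of stud and the x axis of rail, either way round below 0.26 rad and x of stud in the frame of rail between -0.09 and -0.05 m), for 0.1 s.
2. the stud has been slid under the lips into the stop's half of the rail (z of stud in the frame of rail below 0.012 m and angle between stud's own z axis and vertical below 0.12 rad and y of stud in the frame of rail between -0.006 and 0.006 m and x of stud in the frame of rail above 0.008 m), for 0.1 s.
At the end, for the whole second after the job is handed in: The flat-grip stud stands in the rail at the stop, head under the lips (origin below z = 12 mm in the rail's frame), upright within 7 degrees, its head across the slot within 15 degrees, at rest and released; the round-knob stud is within 20 mm of its place (all of step 2 and angle between the x axis of stud and the y axis of rail, either way round below 0.26 rad and x of stud in the frame of rail below 0.07 m and linear speed of stud below 0.01 m/s and distance of knob_stud from where it was at the start of the episode below 0.02 m); the robot touches nothing.
It fails at once if the hidden stop is forced: its spring nose is pressed in by more than 6 mm (value of joint buffer above 0.006 m).
It fails at once if the stud is forced: more than 60 N between stud and rail (contact force between stud and rail above 60 N).
It fails at once if the round-knob stud is taken from its hole (distance of knob_stud from where it was at the start of the episode above 0.02 m).
It also fails if it takes over 51 s, if anything falls off the work surface, if the arm or the gripper's body presses on something with over 40 N, if the wrist force passes 120 N, or if a joint passes its speed limit or range.

ROBOT

A 6-joint arm with a two-finger parallel gripper is mounted at the origin on a cart in front of the work surface, level with it; the furniture and walls round the work are solid. World frame = base frame: x ahead of the robot, y to its left, z up, the work surface at z = 0. Lengths are in m, angles in rad, forces in N, time in s.
With the tool pointing down it reaches from about 0.275 to 0.75 m from the base axis. Payload 10.2 kg.
Tool frame: the origin (TCP) lies midway between the tips of the shut fingers; the grasp point (between the pads) lies 19 mm behind it; z points along the fingers, y is the direction in which the jaws open and shut (so a half turn about z gives the same grasp; the last joint's range is limited). The gripper opens to 85 mm and grips with 20 to 120 N. Pads are 22 mm wide; open, the fingers measure 114 mm over their backs; the gripper's body (76 mm by 85 mm) begins 54 mm behind the grasp point. The pads swing forward as they close: fully open they stand 13 mm farther back than shut.
Start: joints at [-1.375, 0.313, 1.498, -0, 1.331, -0.223], TCP at [0.213, -0.48, 0.231] pointing down, gripper open.
Joint ranges: [-2.94, 2.94], [-0.97, 2.17], [0.19, 2.56], [-1.23, 4.37], [0.02, 3.11], [-2.88, 2.88]. Speed limits (rad/s): [2.39, 2.39, 3.01, 3.14, 3.14, 3.14].

INTERFACE

Orientations are given as a 3x3 rotation matrix whose columns are the frame's x, y, z axes.
In Python, from bench import manip gives the robot as it stands. The module is installed in compiled form; this text tells all that it offers.
- The arm moves only by the tool servo_tool, never from a script. Its arguments are lists of equal length, an entry for each row: "travel": the shift along the tool's x, y, z in mm, a list of three; "twist": the turn about the tool's z in rad; "hand": the gripper's target within -1 to 1 (shut at 1, half-way at 0, fully open at -1). A call has 1 to 20 rows; each row is the pose to reach, as a shift and turn from the pose commanded when the call began, along the tool's axes at that moment; what a row does not reach only later rows make up. A row lasts 1/8 s, in which the tool goes at most 62.5 mm and 10.7 degrees, less where a joint would pass 70% of its speed; a pose out of reach is approached as far as the arm can. A call with a gripper value outside its range is refused whole. The fingers move at their own pace and stop on an object; the grip force is fixed at half the most. Time passes only in rows, so rows that repeat a pose let the fingers close. It gives the time, the measured TCP pose, the force and the opening at its end, in the units of the state.
- manip.state(): the state, without advancing time (a new reading comes with each control period).
- manip.camera(name): name is "scene" or "top" or "wrist"; returns a dict with "img" (384x512x3 uint8, red, green, blue), "fx", "fy", "cx", "cy" (pixels), "R" (3x3) and "t" (3): a world point X has camera coordinates R X + t. Camera axes: x right, y down, z forward; pixel columns grow to the right and rows downward; lengths in m; the calibration is good to about 2 mm. A picture is of the moment at which its call begins. There is no depth.
- manip.hand_in(): hands the job in, once; it reports no verdict.
The state is a dict: "clock": time; "joints": joint angles; "joint_velocities": joint speeds; "joint_efforts": joint torques, N m; "position": TCP position; "eef_rot": TCP orientation; "ft_force": force on the tool from outside, world axes, zero at the start; "wrist_torque": the same for the moment, N m; "grip_width": finger opening in m.
Only numpy, scipy, OpenCV 4.12 (cv2) and the standard library are available. Lean on these libraries where they do the work, as an engineer would, in place of code of your own. Each camera call takes 0.05 s, during which the arm holds its last target.

## Working session

There is one attempt and no reset: what is moved stays moved. The work goes in short steps, Python scripts to look and compute and a tool call to move; the robot and the scene stay as the last step left them, time stands still between calls to the robot, and variables do not carry over. Pictures are saved under pics/ and viewed, and the job is handed in when it is done.

Besides the shell and the picture viewer there is one more tool, called after "Request:" as name(argument=value, ...) on one line, values as JSON. servo_tool: Moves the arm, as the interface text tells. Its arguments: {"type":"object","properties":{"travel":{"type":"array"},"twist":{"type":"array"},"hand":{"type":"array"}},"required":["travel","twist","hand"]}

```bash
mkdir -p pics
cat > h.py <<'E'
import numpy as np,cv2
from bench import manip
def cam(n,save):
    c=manip.camera(n); cv2.imwrite('pics/'+save,c['img'][:,:,::-1]); 
    np.savez('pics/'+save+'.npz',**{k:np.array(v) for k,v in c.items()}); return c
def ld(save): return dict(np.load('pics/'+save+'.npz'))
def px2w(c,u,v,z):
    d=np.array([(u-c['cx'])/c['fx'],(v-c['cy'])/c['fy'],1]); R=np.array(c['R']);t=np.array(c['t'])
    o=-R.T@t; w=R.T@d; return o+w*(z-o[2])/w[2]
def w2px(c,X):
    p=np.array(c['R'])@np.array(X)+np.array(c['t']); return [c['fx']*p[0]/p[2]+c['cx'],c['fy']*p[1]/p[2]+c['cy']]
E
python3 - <<'E'
from h import *
for n in ['scene','top','wrist']: cam(n,n+'0.png')
s=manip.state(); print(s['clock'],s['position'],s['eef_rot'],s['grip_width'])
E
```

```text
0.15 [ 0.21345371 -0.47945381  0.23090021] [[ 9.13583208e-01  4.06651810e-01 -1.66179034e-04]
 [ 4.06651789e-01 -9.13582797e-01  8.91493502e-04]
 [ 2.10709139e-04 -8.82030495e-04 -9.99999589e-01]] 0.0850944560273
```

View pics/scene0.png

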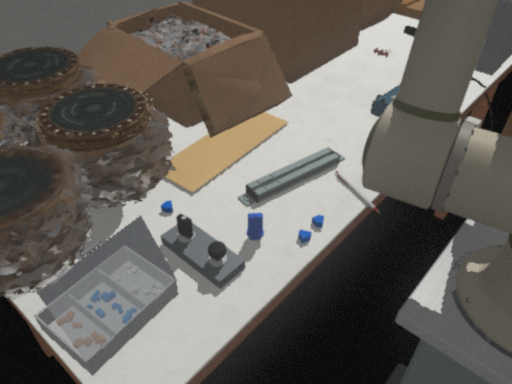

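View pics/top0.png

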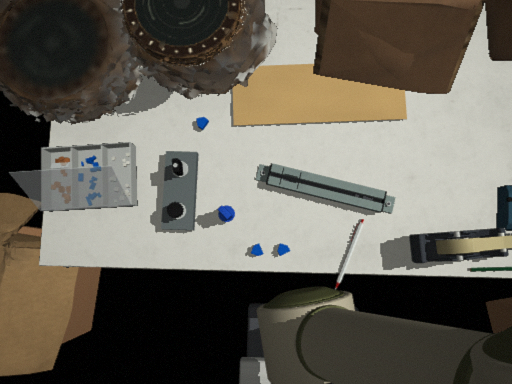

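View pics/wrist0.png

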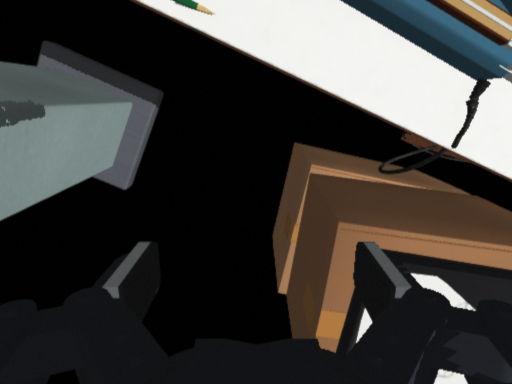

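The scene and top views show a parking block with the flat grip at about top (178,168) and the round knob at (175,210). A blue look-alike stands at (226,213), and the rail runs from (262,173) to (390,204). I'll zoom in on these.

Run:
```python
from h import *
c=ld('top0.png');i=c['img'][:,:,::-1]
cv2.imwrite('pics/z1.png',cv2.resize(i[140:240,140:240],None,fx=6,fy=6,interpolation=cv2.INTER_CUBIC))
cv2.imwrite('pics/z2.png',cv2.resize(i[150:225,245:405],None,fx=5,fy=5,interpolation=cv2.INTER_CUBIC))
c=ld('scene0.png');i=c['img'][:,:,::-1]
cv2.imwrite('pics/z3.png',cv2.resize(i[140:290,150:350],None,fx=4,fy=4,interpolation=cv2.INTER_CUBIC))
```

```text
(no output)
```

View pics/z1.png

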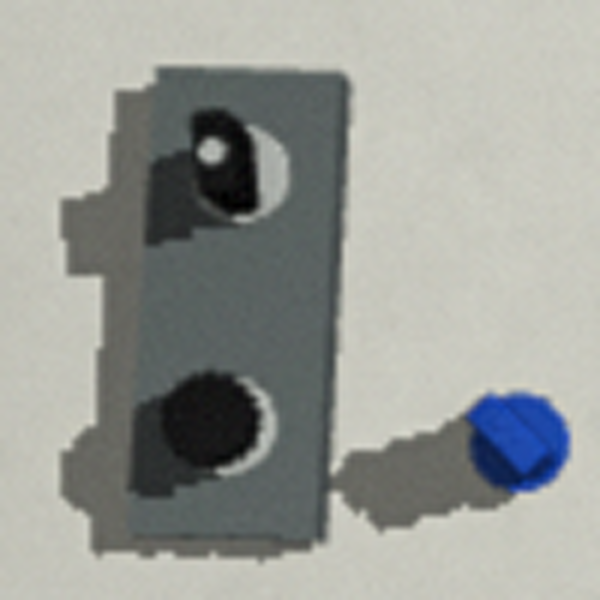

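View pics/z2.png

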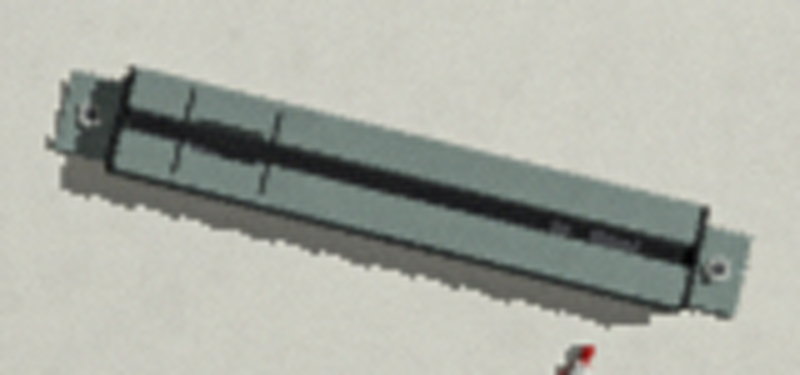

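View pics/z3.png

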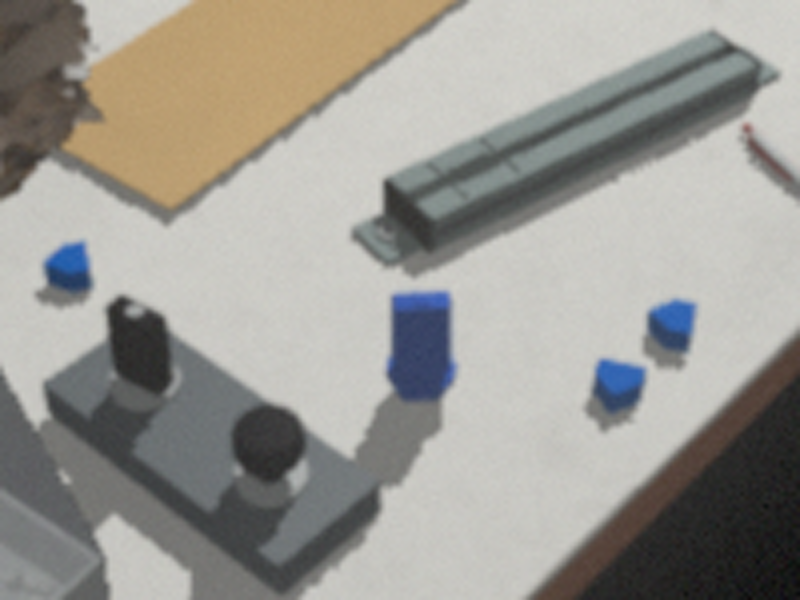

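Run:
```python
from h import *
c=ld('top0.png')
def q(u,v,z,s,x0,y0,lab): 
    p=px2w(c,u/s+x0-.5+.5/s,v/s+y0-.5+.5/s,z); print(lab,p.round(4)); return p
print('collar',c['fx'],-np.array(c['R']).T@c['t'])
q(243,172,.024,6,140,140,'collar')
q(205,112,.066,6,140,140,'gripA');q(235,212,.02,6,140,140,'g')
q(222,153,.066,6,140,140,'grip?')
q(212,418,.052,6,140,140,'knobtop')
for P in [(157,67),(348,75),(325,540),(132,537)]: q(*P,.02,6,140,140,'block')
for P in [(192,90),(175,172),(280,110),(263,192),(130,68),(108,170),(706,208),(686,306)]: q(*P,.022,5,245,150,'rail')
```

```text
collar 467.73351392369017 [0.36169042 0.10291614 0.9027273 ]
collar [0.5035 0.2845 0.024 ]
gripA [0.5149 0.2883 0.066 ]
g [0.4912 0.2872 0.02  ]
grip? [0.5024 0.2825 0.066 ]
knobtop [0.4229 0.2844 0.052 ]
block [0.5376 0.3147 0.02  ]
block [0.5365 0.2531 0.02  ]
block [0.3878 0.2536 0.02  ]
block [0.3872 0.3145 0.02  ]
rail [0.5099 0.0882 0.022 ]
rail [0.4782 0.0939 0.022 ]
rail [0.5029 0.0545 0.022 ]
rail [0.4713 0.0604 0.022 ]
rail [0.5178 0.112  0.022 ]
rail [0.4783 0.1194 0.022 ]
rail [ 0.4694 -0.1069  0.022 ]
rail [ 0.4321 -0.0992  0.022 ]
```

Run:
```python
from h import *
c=ld('wrist0.png');s=manip.state();R=s['eef_rot'];p=np.array(s['position'])
R=np.array(R)
print('cam in tool',R.T@(-np.array(c['R']).T@c['t']-p)*1000, 'axes in tool cols',(R.T@np.array(c['R']).T).round(3),c['fx'])
print((R.T@(np.array([.45,.24,.26])-p)*1000).round(1))
```

```text
cam in tool [  69.41282539    0.4171745  -142.86335029] axes in tool cols [[ 0.001 -0.962 -0.273]
 [ 1.     0.001  0.001]
 [-0.001 -0.273  0.962]] 327.84930835786224
[ 508.7 -561.1  -28.5]
```

Request:
servo_tool(travel=[[570,-580,0],[570,-580,0],[570,-580,0],[570,-580,0],[570,-580,0],[570,-580,0],[570,-580,0],[570,-580,0],[570,-580,0],[570,-580,0],[570,-580,0],[570,-580,0],[570,-580,0],[570,-580,0],[570,-580,30],[570,-580,30]], twist=[0.1,0.2,0.3,0.4,0.42,0.42,0.42,0.42,0.42,0.42,0.42,0.42,0.42,0.42,0.42,0.42], hand=[-1,-1,-1,-1,-1,-1,-1,-1,-1,-1,-1,-1,-1,-1,-1,-1])

```text
clock: 2.15
position: [0.4973, 0.281, 0.1996]
eef_rot: [[1.0, -0.002, -0.004], [-0.002, -1.0, -0.002], [-0.004, 0.002, -1.0]]
ft_force: [-0.2, -0.9, 0.0]
grip_width: 0.0852
```

Run:
```python
from h import *
c=cam('wrist','w1.png');s=manip.state(); print(s['clock'],s['position'],s['eef_rot'],np.abs(s['joint_velocities']).max())
for X in [(.5035,.2845,.024),(.5024,.2825,.066)]: print(w2px(c,X))
```

```text
2.2 [0.49806482 0.28126649 0.20130274] [[ 9.99997159e-01 -1.92798723e-03 -1.40160561e-03]
 [-1.92876655e-03 -9.99997986e-01 -5.54878139e-04]
 [-1.40053299e-03  5.57579933e-04 -9.99998864e-01]] 0.0369571332491979
[np.float64(252.09404211858575), np.float64(162.24067173735097)]
[np.float64(253.88071897309325), np.float64(173.09859810818585)]
```

View pics/w1.png

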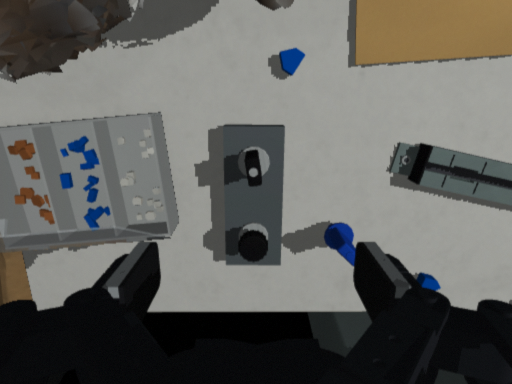

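Run:
```python
from h import *
c=ld('w1.png');i=c['img'][:,:,::-1]
cv2.imwrite('pics/z4.png',cv2.resize(i[135:205,215:295],None,fx=8,fy=8,interpolation=cv2.INTER_CUBIC))
```

```text
(no output)
```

View pics/z4.png

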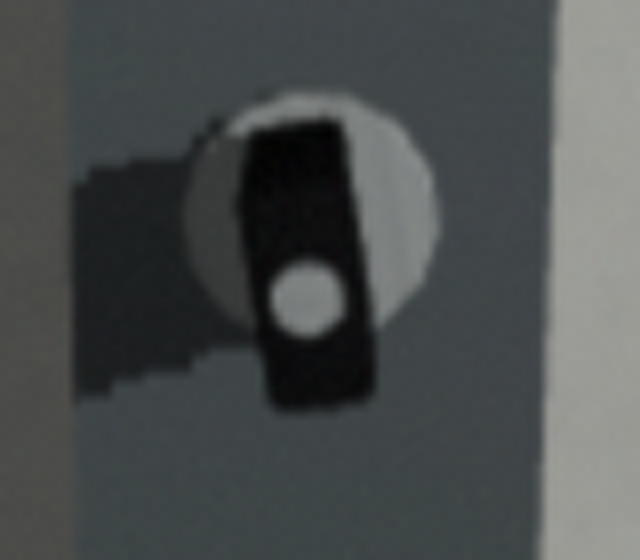

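Run:
```python
from h import *
c=ld('w1.png');s=manip.state();print(s['clock'],s['position'])
R=np.array(s['eef_rot'])
P=px2w(c,252.9,172.1,.066);Q=px2w(c,253.5,161.4,.024);print(P,Q)
print(R.T@((P+Q)/2-s['position'])*1000)
```

```text
2.2 [0.49806482 0.28126649 0.20130274]
[0.50328642 0.28334481 0.066     ] [0.5043414  0.28310964 0.024     ]
[  5.96419863  -2.05896852 156.29341723]
```

Request:
servo_tool(travel=[[5,-1,30],[5,-1,65],[5,-1,100],[5,-1,125],[5,-1,150],[5,-1,165],[5,-1,171],[5,-1,171],[5,-1,171],[5,-1,171]], twist=[-0.14,-0.14,-0.14,-0.14,-0.14,-0.14,-0.14,-0.14,-0.14,-0.14], hand=[0,0,0,0,0,0,0,0,0,0])

```text
clock: 3.45
position: [0.5036, 0.2832, 0.0309]
eef_rot: [[0.99, 0.138, 0.001], [0.138, -0.99, 0.0], [0.001, -0.0, -1.0]]
ft_force: [0.7, 0.1, -0.8]
grip_width: 0.0423
```

Run:
```python
from h import *
c=cam('wrist','w2.png');s=manip.state(); print(s['clock'],s['position'],s['ft_force'])
```

```text
3.5 [0.50356013 0.28310833 0.03077172] [ 0.65883662 -0.446161   -0.40253665]
```

View pics/w2.png

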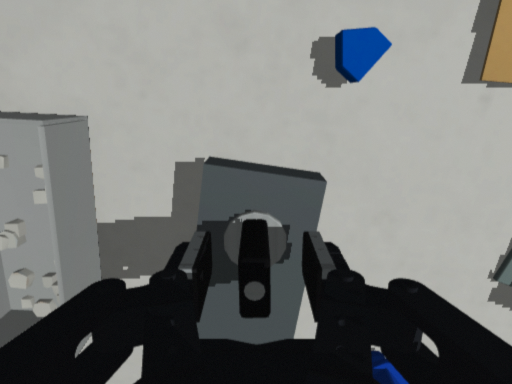

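The jaws straddle the black flat grip, centred near (255,270) and aligned with it. Next I close and lift.

Request:
servo_tool(travel=[[0,0,0],[0,0,0],[0,0,0],[0,0,0],[0,0,0],[0,0,0],[0,0,0],[0,0,-15],[0,0,-35],[0,0,-55],[0,0,-70],[0,0,-70]], twist=[0,0,0,0,0,0,0,0,0,0,0,0], hand=[1,1,1,1,1,1,1,1,1,1,1,1])

```text
clock: 5.0
position: [0.5038, 0.2832, 0.1014]
eef_rot: [[0.99, 0.138, 0.002], [0.138, -0.99, 0.001], [0.002, -0.0, -1.0]]
ft_force: [0.3, 1.2, -2.1]
grip_width: 0.0113
```

Run:
```python
from h import *
c=cam('wrist','w3.png');s=manip.state(); print(s['clock'],s['position'],s['eef_rot'],s['ft_force'],s['grip_width'])
```

```text
5.05 [0.50329999 0.28299    0.10033451] [[ 9.90389325e-01  1.38307514e-01  1.27817923e-04]
 [ 1.38307509e-01 -9.90389333e-01  4.34273364e-05]
 [ 1.32595835e-04 -2.53317919e-05 -9.99999991e-01]] [-0.63363402 -0.45932876 -1.92246804] 0.011313452062236173
```

View pics/w3.png

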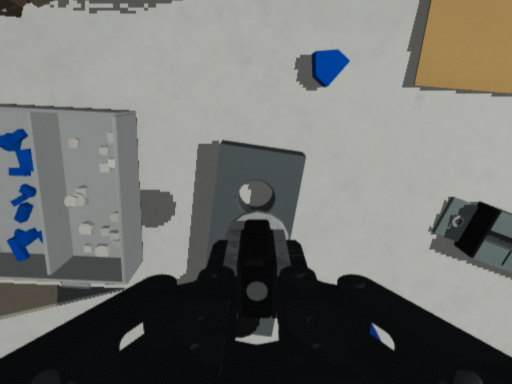

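Request:
servo_tool(travel=[[0,0,-20],[-12,50,-20],[-25,105,-20],[-38,160,-20],[-50,210,-20],[-58,245,-20],[-63,261,-20],[-63,261,-20],[-63,261,-20],[-63,261,-20],[-63,261,-20]], twist=[-0.1,-0.27,-0.44,-0.61,-0.78,-0.95,-1.1,-1.22,-1.22,-1.22,-1.22], hand=[1,1,1,1,1,1,1,1,1,1,1])

```text
clock: 6.42
position: [0.477, 0.016, 0.1201]
eef_rot: [[0.211, 0.977, -0.0], [0.977, -0.211, 0.0], [0.0, -0.0, -1.0]]
ft_force: [-0.3, 0.5, -1.4]
grip_width: 0.0112
```

Run:
```python
from h import *
c=cam('wrist','w4.png');s=manip.state(); print(s['clock'],s['position'],s['eef_rot'],s['ft_force'],s['grip_width'])
i=c['img'][:,:,::-1]
cv2.imwrite('pics/w4b.png',cv2.resize(i[0:300,100:412],None,fx=2,fy=2,interpolation=cv2.INTER_CUBIC))
```

```text
6.475 [0.47701805 0.01602359 0.12016615] [[ 2.11010699e-01  9.77483715e-01 -2.69161748e-04]
 [ 9.77483752e-01 -2.11010692e-01  5.77206598e-05]
 [-3.75001523e-07 -2.75280912e-04 -9.99999962e-01]] [ 0.02685365 -0.0493698  -1.67954803] 0.01140957111230878
```

View pics/w4b.png

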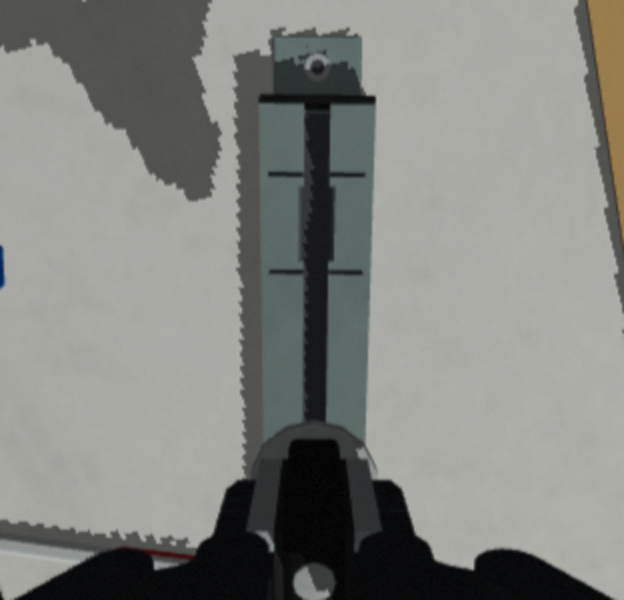

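```bash
python3 - <<'E'
from h import *
c=ld('w4.png');s=manip.state();R=np.array(s['eef_rot']);p=np.array(s['position'])
f=lambda u,v,z:px2w(c,u/2+100-.25,v/2-.25,z)
for n,u,v in [('L1a',269,174),('L1b',365,174),('L1s',317,174),('L2a',268,271.5),('L2b',362,271.5),('L2s',316,271.5),('s3',315,400),('el1',260,174),('er1',374,174),('el3',263,400),('er3',367.5,400)]:
    P=f(u,v,.022); print(n,P.round(4),(R.T@(P-p)*1000).round(1))
for n,u,v,z in [('dot',314,581,p[2]+.0355)]:
    P=f(u,v,z); print(n,(R.T@(P-p)*1000).round(1))
# collar projections for given axis offset
for off in [-4,-2,0,2,4]:
    for a in (0,90,-90):
        r=np.deg2rad(a);X=p+R@(np.array([off+16*np.cos(r),16*np.sin(r),6.5])/1000);u=w2px(c,X);print(off,a,(np.array(u)-[100,0])*2)
E
python3 - <<'E'
E
```

```text
L1a [0.478  0.0927 0.022 ] [ 75.1 -15.1  98.2]
L1b [0.511  0.0856 0.022 ] [75.2 18.6 98.2]
L1s [0.4945 0.0891 0.022 ] [75.1  1.7 98.2]
L2a [0.4699 0.0596 0.022 ] [ 41.1 -16.1  98.2]
L2b [0.5035 0.0524 0.022 ] [41.2 18.2 98.2]
L2s [0.4871 0.0559 0.022 ] [41.1  1.4 98.2]
s3 [0.4764 0.0078 0.022 ] [-8.1  1.1 98.2]
el1 [0.475  0.0933 0.022 ] [ 75.1 -18.3  98.2]
er1 [0.5141 0.0849 0.022 ] [75.2 21.7 98.2]
el3 [0.4568 0.0121 0.022 ] [ -8.1 -18.9  98.2]
er3 [0.4962 0.0036 0.022 ] [-8.1 21.4 98.2]
dot [ -0.8   0.5 -35.5]
-4 0 [311.1635285 435.7158154]
-4 90 [375.22466393 495.8180705 ]
-4 -90 [247.07439475 495.77913714]
-2 0 [311.1642263  427.97211952]
-2 90 [375.44052402 488.48538717]
-2 -90 [246.8597408  488.44435121]
0 0 [311.16492892 420.17477241]
0 90 [375.65783914 481.1032769 ]
0 -90 [246.64363955 481.06011083]
2 0 [311.16563643 412.32321454]
2 90 [375.87662407 473.67123825]
2 -90 [246.42607632 473.62591413]
4 0 [311.16634888 404.41687861]
4 90 [376.09689374 466.18876295]
4 -90 [246.20703623 466.14125244]
```

Run:
```python
from h import *
i=ld('w4.png')['img'][:,:,::-1]
i=cv2.convertScaleAbs(i[190:310,200:320],alpha=2.5)
cv2.imwrite('pics/z5.png',cv2.resize(i,None,fx=5,fy=5,interpolation=cv2.INTER_CUBIC))
```

```text
(no output)
```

View pics/z5.png

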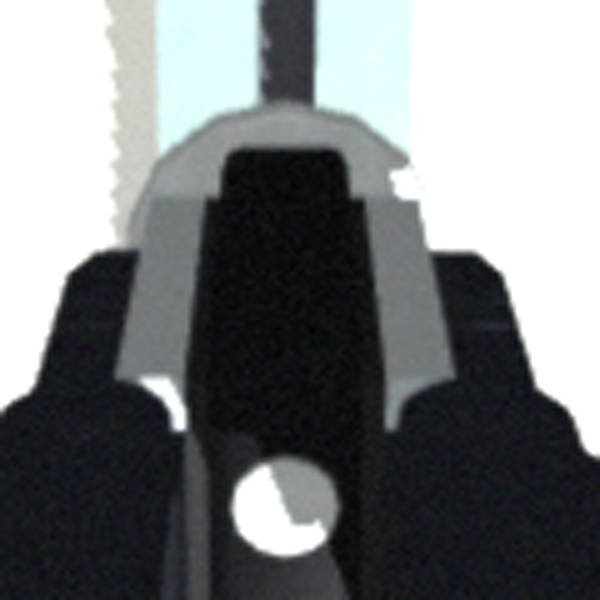

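Request:
servo_tool(travel=[[0,0.5,25],[0,0.5,50],[0,0.5,65],[0,0.5,65],[0,0.5,65]], twist=[0.005,0.005,0.005,0.005,0.005], hand=[1,1,1,1,1])

```text
clock: 7.1
position: [0.4781, 0.0157, 0.056]
eef_rot: [[0.215, 0.977, 0.001], [0.977, -0.215, -0.0], [0.0, 0.001, -1.0]]
ft_force: [-0.3, -0.1, -0.3]
grip_width: 0.0109
```

Run:
```python
from h import *
c=cam('wrist','w5.png');s=manip.state(); print(s['clock'],s['position'],s['eef_rot'],s['ft_force'],s['grip_width'])
i=c['img'][:,:,::-1]
cv2.imwrite('pics/w5b.png',cv2.resize(cv2.convertScaleAbs(i[0:240,130:400],alpha=1.8),None,fx=2.5,fy=2.5,interpolation=cv2.INTER_CUBIC))
cv2.imwrite('pics/w5c.png',cv2.resize(cv2.convertScaleAbs(i[190:310,200:320],alpha=2.5),None,fx=5,fy=5,interpolation=cv2.INTER_CUBIC))
```

```text
7.15 [0.47810952 0.01563773 0.05612415] [[ 2.15297003e-01  9.76547421e-01  1.52790319e-03]
 [ 9.76548616e-01 -2.15296748e-01 -3.31374650e-04]
 [ 5.34952771e-06  1.56341571e-03 -9.99998778e-01]] [ 0.69513357  0.4996549  -1.32439267] 0.011364620612414363
```

View pics/w5b.png

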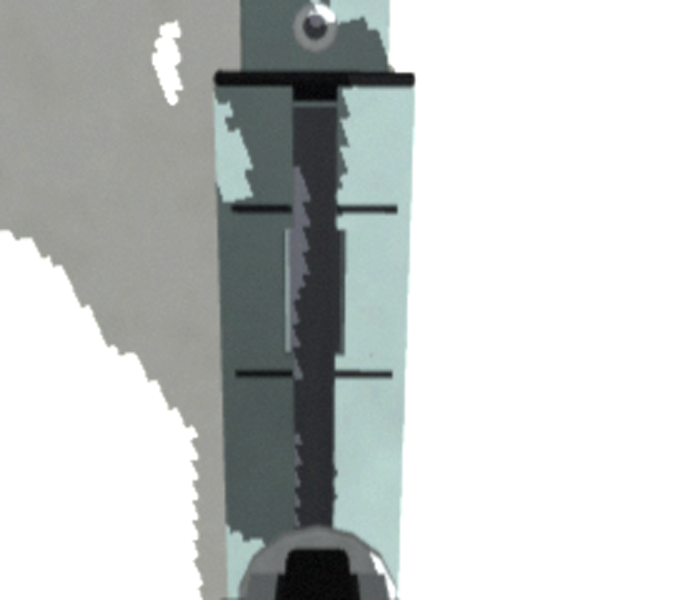

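View pics/w5c.png

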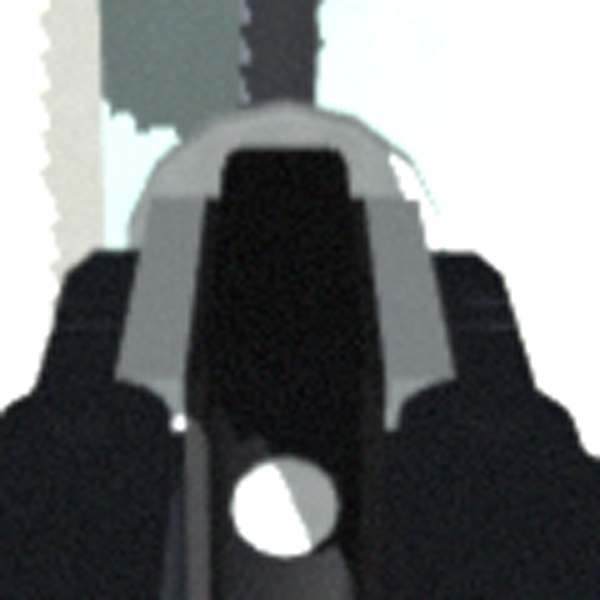

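Run:
```python
from h import *
c=ld('w5.png');s=manip.state();R=np.array(s['eef_rot']);p=np.array(s['position'])
f=lambda u,v,z:px2w(c,u/2.5+130-.3,v/2.5-.3,z)
g=lambda u,v,z:px2w(c,u/5+200-.4,v/5+190-.4,z)
for n,u,v in [('L1a',232,209),('L1b',397,209),('L1s',315,209),('L2a',236,374),('L2b',392,374),('L2s',314,374),('s3',313.5,520),('el1',218,209),('er1',411,209),('el3',226.5,520),('er3',401.5,520),('w1',315,230),('w2',315,353)]:
    P=f(u,v,.022); print(n,P.round(4),(R.T@(P-p)*1000).round(1))
print('dot',R.T@(g(286,507,p[2]+.0355)-p)*1000)
print('collar front',R.T@(g(288,102,p[2]-.0065)-p)*1000)
print('fingers mid',R.T@(g(285,250,p[2]-.0)-p)*1000)
```

```text
L1a [0.4777 0.0927 0.022 ] [ 75.2 -17.1  34.1]
L1b [0.5108 0.0855 0.022 ] [75.2 16.9 34.2]
L1s [0.4943 0.0891 0.022 ] [75.2 -0.  34.1]
L2a [0.4703 0.0594 0.022 ] [ 41.1 -17.1  34.1]
L2b [0.5033 0.0522 0.022 ] [41.1 16.7 34.2]
L2s [0.4868 0.0558 0.022 ] [41.1 -0.2 34.1]
s3 [0.4795 0.0231 0.022 ] [ 7.6 -0.3 34.1]
el1 [0.4749 0.0933 0.022 ] [ 75.2 -19.9  34.1]
er1 [0.5136 0.0848 0.022 ] [75.2 19.7 34.2]
el3 [0.4601 0.0274 0.022 ] [  7.6 -20.2  34.1]
er3 [0.4991 0.0188 0.022 ] [ 7.6 19.8 34.2]
w1 [0.4935 0.085  0.022 ] [71.1 -0.  34.1]
w2 [0.488  0.0602 0.022 ] [45.7  0.  34.1]
dot [ -1.10637508   0.53770332 -35.49920865]
collar front [16.03493499  0.78048638  6.50131395]
fingers mid [3.48541400e+00 4.97734271e-01 7.96811872e-04]
```

Request:
servo_tool(travel=[[30,-0.8,0],[50,-0.8,0],[58,-0.8,0],[58,-0.8,4],[58,-0.8,4],[58,-0.8,4]], twist=[0,0,0,0,0,0], hand=[1,1,1,1,1,1])

```text
clock: 7.9
position: [0.4893, 0.072, 0.0513]
eef_rot: [[0.216, 0.976, -0.0], [0.976, -0.216, -0.0], [-0.0, -0.0, -1.0]]
ft_force: [0.1, -0.4, -1.4]
grip_width: 0.0111
```

Run:
```python
from h import *
c=cam('wrist','w6.png');s=manip.state(); print(s['clock'],s['position'],s['eef_rot'],s['ft_force'],s['grip_width'])
i=c['img'][:,:,::-1]
cv2.imwrite('pics/w6b.png',cv2.resize(cv2.convertScaleAbs(i[60:240,160:360],alpha=1.8),None,fx=3.5,fy=3.3,interpolation=cv2.INTER_CUBIC))
R=np.array(s['eef_rot']);p=np.array(s['position'])
for X in [(.4943,.0891,.022),(.4868,.0558,.022)]: print(R.T@(np.array(X)-p)*1000)
c=cam('scene','s6.png');i=c['img'][:,:,::-1]
cv2.imwrite('pics/s6b.png',cv2.resize(i[120:230,220:370],None,fx=5,fy=5,interpolation=cv2.INTER_CUBIC))
```

```text
7.95 [0.48930953 0.07208206 0.05135852] [[ 2.15942048e-01  9.76406180e-01  6.24143030e-05]
 [ 9.76406181e-01 -2.15942046e-01 -3.94482219e-05]
 [-2.50396154e-05  6.94602410e-05 -9.99999997e-01]] [-0.36497309 -0.19165715 -0.86587301] 0.01140442596734435
[17.69481425  1.19580015 29.3581585 ]
[-16.43907695   1.06362393  29.35900402]
```

View pics/w6b.png

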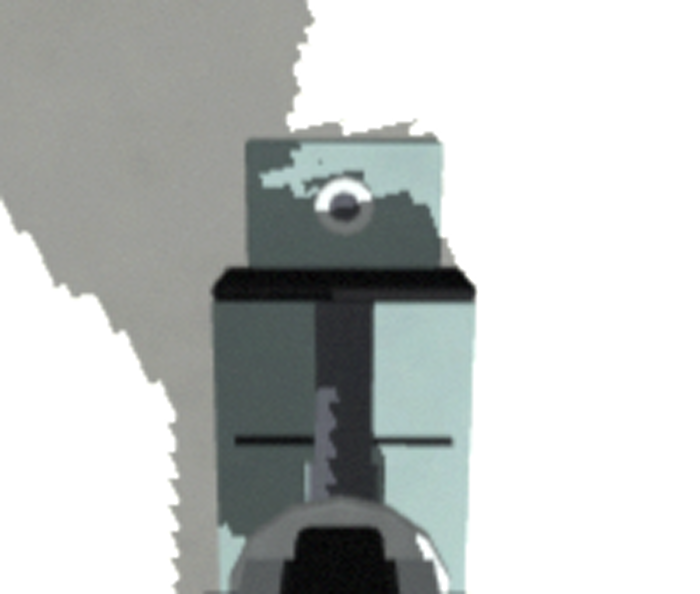

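View pics/s6b.png

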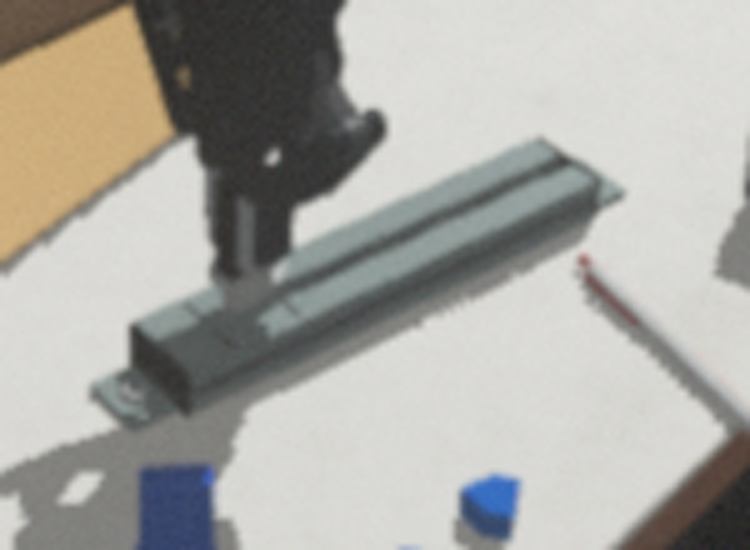

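Run:
```python
from h import *
c=ld('w6.png');s=manip.state();R=np.array(s['eef_rot']);p=np.array(s['position'])
f=lambda u,v,z:px2w(c,u/3.5+160-.36,v/3.3+60-.35,z)
for n,u,v in [('La',235,440),('Lb',452,440),('s',345,440),('sl',315.5,350),('sr',374,350),('el',214,310),('er',475,310),('el',217,440),('er',471,440),('wfl',306,480),('wfr',384,480)]:
    P=f(u,v,.022); print(n,P.round(4),(R.T@(P-p)*1000).round(1))
for n,u,v in [('apex',340,498)]:
    print(n,(R.T@(f(u,v,p[2]-.0065)-p)*1000).round(1))
```

```text
La [0.4777 0.0928 0.022 ] [ 17.6 -15.8  29.4]
Lb [0.5109 0.0855 0.022 ] [17.6 18.2 29.4]
s [0.4945 0.0891 0.022 ] [17.6  1.4 29.4]
sl [0.4933 0.1049 0.022 ] [32.8 -3.1 29.4]
sr [0.5021 0.103  0.022 ] [32.8  5.8 29.4]
el [0.4798 0.1146 0.022 ] [ 39.4 -18.5  29.4]
er [0.5184 0.1061 0.022 ] [39.4 21.  29.4]
el [0.4749 0.0934 0.022 ] [ 17.6 -18.6  29.4]
er [0.5138 0.0848 0.022 ] [17.6 21.1 29.4]
wfl [0.487  0.0835 0.022 ] [10.6 -4.8 29.4]
wfr [0.499  0.0809 0.022 ] [10.6  7.6 29.4]
apex [15.5  0.6  6.5]
```

Request:
servo_tool(travel=[[0.7,0.4,1],[0.7,0.4,2],[0.7,0.4,3],[0.7,0.4,4],[0.7,0.4,5],[0.7,0.4,6],[0.7,0.4,7]], twist=[0,0,0,0,0,0,0], hand=[1,1,1,1,1,1,1])

```text
clock: 8.88
position: [0.4898, 0.0731, 0.0442]
eef_rot: [[0.215, 0.977, 0.0], [0.977, -0.215, 0.0], [0.0, 0.0, -1.0]]
ft_force: [0.6, 0.4, -0.7]
grip_width: 0.011
```

Request:
servo_tool(travel=[[0,0,1.5],[0,0,3],[0,0,4.5],[0,0,6],[0,0,7.5],[0,0,8.5],[0,0,9],[0,0,9]], twist=[0,0,0,0,0,0,0,0], hand=[1,1,1,1,1,1,1,1])

```text
clock: 9.88
position: [0.4898, 0.0731, 0.0353]
eef_rot: [[0.215, 0.977, -0.0], [0.977, -0.215, 0.0], [0.0, -0.0, -1.0]]
ft_force: [0.5, 0.4, -1.2]
grip_width: 0.0113
```

Run:
```python
from h import *
s=manip.state(); print(s['clock'],s['position'],s['ft_force'],s['wrist_torque'])
c=cam('wrist','w7.png')
c=cam('scene','s7.png');i=c['img'][:,:,::-1]
cv2.imwrite('pics/s7b.png',cv2.resize(i[120:230,220:370],None,fx=5,fy=5,interpolation=cv2.INTER_CUBIC))
```

```text
9.875 [0.48979736 0.07314149 0.03527898] [ 0.48622421  0.38491707 -1.17391563] [0.01509967 0.02282943 0.01509923]
```

View pics/s7b.png

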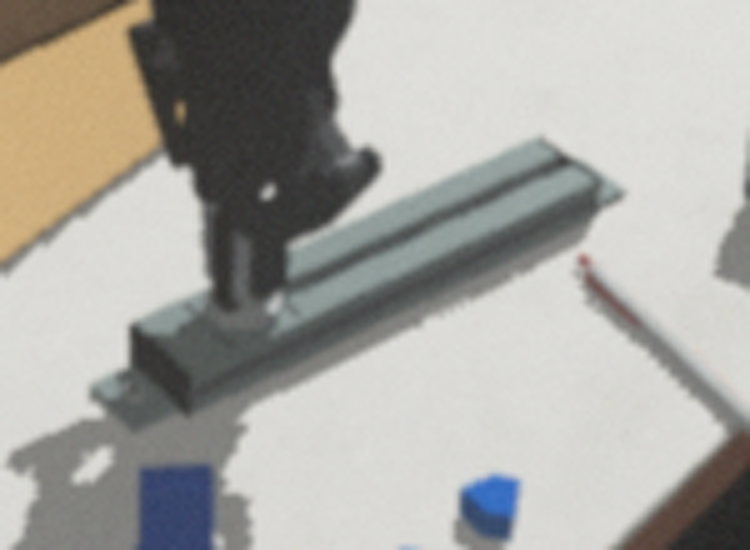

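View pics/w7.png

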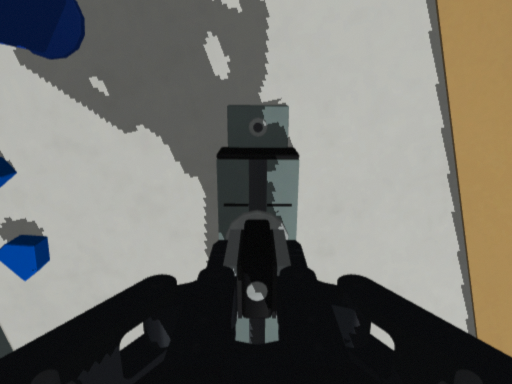

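Request:
servo_tool(travel=[[0,0,0.5],[0,0,1],[0,0,1.5],[0,0,2],[0,0,2]], twist=[0,0,0,0,0], hand=[1,1,1,1,1])

```text
clock: 10.6
position: [0.4898, 0.0731, 0.0333]
eef_rot: [[0.215, 0.977, 0.0], [0.977, -0.215, 0.0], [0.0, 0.0, -1.0]]
ft_force: [-0.3, 0.6, -2.1]
grip_width: 0.0115
```

Request:
servo_tool(travel=[[0,0,0.5],[0,0,0.8],[0,0,0.8]], twist=[0,0,0], hand=[1,1,1])

```text
clock: 10.98
position: [0.4898, 0.0731, 0.0325]
eef_rot: [[0.215, 0.977, -0.0], [0.977, -0.215, 0.0], [0.0, -0.0, -1.0]]
ft_force: [-0.3, -0.3, -0.3]
grip_width: 0.0114
```

Request:
servo_tool(travel=[[0,0,0.3],[0,0,0.6],[0,0,0.6]], twist=[0,0,0], hand=[1,1,1])

```text
clock: 11.35
position: [0.4899, 0.0731, 0.0325]
eef_rot: [[0.215, 0.977, 0.0], [0.977, -0.215, -0.0], [-0.0, 0.0, -1.0]]
ft_force: [-2.9, 0.4, 8.6]
grip_width: 0.0114
```

Request:
servo_tool(travel=[[0,0,-0.8],[0,0,-1.6],[-4,0,-1.6],[-10,0,-1.6],[-16,0,-1.6],[-22,0,-1.6],[-28,-0.1,-1.6],[-32,-0.1,-1.6],[-32,-0.1,-1.6]], twist=[0,0,0,0,0,0,0,0,0], hand=[1,1,1,1,1,1,1,1,1])

```text
clock: 12.48
position: [0.4828, 0.0417, 0.0335]
eef_rot: [[0.216, 0.976, -0.0], [0.976, -0.216, 0.0], [0.0, -0.0, -1.0]]
ft_force: [-0.8, 0.6, -2.3]
grip_width: 0.0115
```

Free so far, so the slide continues toward the near end of the stop zone.

Request:
servo_tool(travel=[[-6,0,0],[-12,0,0],[-18,0,0],[-24,-0.1,0],[-30,-0.1,0],[-36,-0.1,0],[-42,-0.1,0],[-48,-0.1,0],[-53,-0.2,0],[-53,-0.2,0]], twist=[0,0,0,0,0,0,0,0,0,0], hand=[1,1,1,1,1,1,1,1,1,1])

```text
clock: 13.72
position: [0.4712, -0.0101, 0.0335]
eef_rot: [[0.216, 0.976, -0.0], [0.976, -0.216, 0.0], [0.0, -0.0, -1.0]]
ft_force: [0.5, 0.1, -1.8]
grip_width: 0.0111
```

Run:
```python
from h import *
s=manip.state(); print(s['clock'],s['position'],s['ft_force'],s['joints'])
c=cam('wrist','w8.png')
```

```text
13.725 [ 0.47116451 -0.01009807  0.03349257] [ 0.47487449  0.11205845 -1.75410458] [-2.70793418e-01  4.67857285e-01  1.87111886e+00  2.47740304e-05
  8.02660820e-01 -5.32924601e-02]
```

View pics/w8.png

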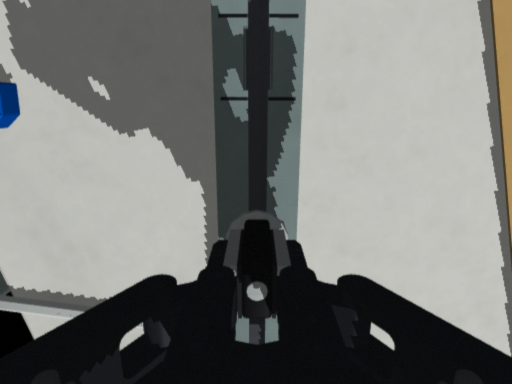

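Request:
servo_tool(travel=[[-1,0,0],[-2,0,0],[-3,0,0],[-3,0,0]], twist=[0,0,0,0], hand=[1,1,1,1])

```text
clock: 14.28
position: [0.4706, -0.0128, 0.0335]
eef_rot: [[0.215, 0.977, 0.0], [0.977, -0.215, -0.0], [0.0, 0.0, -1.0]]
ft_force: [0.2, -0.4, -1.1]
grip_width: 0.0117
```

Request:
servo_tool(travel=[[-1,0,0],[-2,0,0],[-3,0,0],[-3,0,0]], twist=[0,0,0,0], hand=[1,1,1,1])

```text
clock: 14.78
position: [0.4699, -0.0157, 0.0335]
eef_rot: [[0.215, 0.977, -0.0], [0.977, -0.215, 0.0], [0.0, -0.0, -1.0]]
ft_force: [0.1, 0.2, -1.2]
grip_width: 0.0114
```

Request:
servo_tool(travel=[[-1,0,0],[-2,0,0],[-3,0,0],[-3,0,0]], twist=[0,0,0,0], hand=[1,1,1,1])

```text
clock: 15.28
position: [0.4693, -0.0187, 0.0335]
eef_rot: [[0.215, 0.977, -0.0], [0.977, -0.215, -0.0], [-0.0, -0.0, -1.0]]
ft_force: [0.7, 0.8, -1.1]
grip_width: 0.0112
```

Request:
servo_tool(travel=[[-1,0,0],[-2,0,0],[-3,0,0],[-3,0,0]], twist=[0,0,0,0], hand=[1,1,1,1])

```text
clock: 15.78
position: [0.4686, -0.0216, 0.0335]
eef_rot: [[0.215, 0.977, -0.0], [0.977, -0.215, 0.0], [0.0, -0.0, -1.0]]
ft_force: [-0.0, 0.2, -0.6]
grip_width: 0.0115
```

Request:
servo_tool(travel=[[-1,0,0],[-2,0,0],[-3,0,0],[-3,0,0]], twist=[0,0,0,0], hand=[1,1,1,1])

```text
clock: 16.27
position: [0.468, -0.0245, 0.0335]
eef_rot: [[0.215, 0.977, 0.0], [0.977, -0.215, -0.0], [0.0, 0.0, -1.0]]
ft_force: [-0.1, -0.5, -0.5]
grip_width: 0.0113
```

Request:
servo_tool(travel=[[-1,0,0],[-2,0,0],[-3,0,0],[-3,0,0]], twist=[0,0,0,0], hand=[1,1,1,1])

```text
clock: 16.77
position: [0.4673, -0.0275, 0.0335]
eef_rot: [[0.215, 0.977, -0.0], [0.977, -0.215, 0.0], [0.0, -0.0, -1.0]]
ft_force: [-0.4, 0.4, -0.2]
grip_width: 0.0113
```

Request:
servo_tool(travel=[[-1,0,0],[-2,0,0],[-3,0,0],[-3,0,0]], twist=[0,0,0,0], hand=[1,1,1,1])

```text
clock: 17.27
position: [0.4667, -0.0304, 0.0335]
eef_rot: [[0.215, 0.977, -0.0], [0.977, -0.215, -0.0], [-0.0, -0.0, -1.0]]
ft_force: [0.4, 0.8, -0.5]
grip_width: 0.0112
```

Request:
servo_tool(travel=[[-1,0,0],[-2,0,0],[-3,0,0],[-3,0,0]], twist=[0,0,0,0], hand=[1,1,1,1])

```text
clock: 17.77
position: [0.466, -0.0333, 0.0335]
eef_rot: [[0.215, 0.977, -0.0], [0.977, -0.215, 0.0], [0.0, -0.0, -1.0]]
ft_force: [-0.2, -0.5, -2.1]
grip_width: 0.0113
```

Request:
servo_tool(travel=[[-1,0,0],[-2,0,0],[-3,0,0],[-3,0,0]], twist=[0,0,0,0], hand=[1,1,1,1])

```text
clock: 18.27
position: [0.4654, -0.0362, 0.0335]
eef_rot: [[0.215, 0.977, -0.0], [0.977, -0.215, -0.0], [-0.0, -0.0, -1.0]]
ft_force: [1.2, 0.4, -0.8]
grip_width: 0.0114
```

Request:
servo_tool(travel=[[-1,0,0],[-2,0,0],[-3,0,0],[-3,0,0]], twist=[0,0,0,0], hand=[1,1,1,1])

```text
clock: 18.77
position: [0.4647, -0.0392, 0.0335]
eef_rot: [[0.215, 0.977, -0.0], [0.977, -0.215, 0.0], [0.0, -0.0, -1.0]]
ft_force: [0.9, 0.4, -0.8]
grip_width: 0.0114
```

Request:
servo_tool(travel=[[-1,0,0],[-2,0,0],[-3,0,0],[-3,0,0]], twist=[0,0,0,0], hand=[1,1,1,1])

```text
clock: 19.27
position: [0.4641, -0.0418, 0.0335]
eef_rot: [[0.215, 0.977, 0.0], [0.977, -0.215, 0.0], [0.001, -0.0, -1.0]]
ft_force: [0.8, 4.1, -1.0]
grip_width: 0.0113
```

Run:
```python
from h import *
F=[]
for k in range(6):
    c=cam('wrist','w9.png'); s=manip.state(); F.append(s['ft_force'])
print(s['clock'],s['position'],np.mean(F,0),np.std(F,0))
```

```text
19.575 [ 0.46410501 -0.0419331   0.0334937 ] [ 1.14111526  3.85049777 -1.3481748 ] [0.3543191  0.32895456 0.54383452]
```

Request:
servo_tool(travel=[[0.5,0,0],[0.8,0,0],[0.8,0,0],[0.8,0,0],[0.8,0,0],[0.8,0,0]], twist=[0,0,0.08,0.16,0.24,0.3], hand=[1,1,1,1,1,1])

```text
clock: 20.32
position: [0.4649, -0.0416, 0.0337]
eef_rot: [[0.496, 0.868, 0.002], [0.868, -0.496, -0.001], [0.0, 0.002, -1.0]]
ft_force: [2.7, 3.1, -1.6]
grip_width: 0.0115
```

Run:
```python
from h import *
c=cam('wrist','w10.png'); s=manip.state(); print(s['clock'],s['position'],s['ft_force'],s['wrist_torque'],s['eef_rot'])
```

```text
20.375 [ 0.46479576 -0.04158016  0.03368441] [ 1.97667955  1.75985122 -1.38409172] [ 0.45502284 -0.48832332  0.0524166 ] [[ 4.98025750e-01  8.67161257e-01  1.30634636e-03]
 [ 8.67162239e-01 -4.98025280e-01 -6.86336971e-04]
 [ 5.54286801e-05  1.47462772e-03 -9.99998911e-01]]
```

View pics/w10.png

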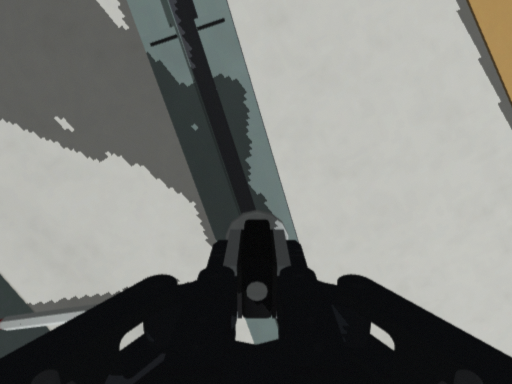

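Request:
servo_tool(travel=[[0,0,0],[0,0,0],[0,0,0],[0,0,0],[0,0,0],[0,0,0]], twist=[0.1,0.2,0.3,0.4,0.5,0.6], hand=[1,1,1,1,1,1])

```text
clock: 21.12
position: [0.4642, -0.0417, 0.0335]
eef_rot: [[0.9, 0.437, -0.0], [0.437, -0.9, -0.001], [-0.001, 0.001, -1.0]]
ft_force: [0.3, 0.1, -1.3]
grip_width: 0.0115
```

Request:
servo_tool(travel=[[0,0,0],[0,0,0],[0,0,0],[0,0,0],[0,0,0],[0,0,0],[0,0,0],[0,0,0],[0,0,0],[0,0,0]], twist=[0.1,0.2,0.3,0.4,0.5,0.58,0.64,0.68,0.68,0.68], hand=[1,1,1,1,1,1,1,1,1,1])

```text
clock: 22.38
position: [0.4642, -0.0415, 0.0335]
eef_rot: [[0.975, -0.223, -0.0], [-0.223, -0.975, -0.0], [-0.0, 0.0, -1.0]]
ft_force: [-0.5, -0.3, -1.0]
grip_width: 0.011
```

Run:
```python
from h import *
c=cam('wrist','w11.png'); s=manip.state(); R=np.array(s['eef_rot']);print(s['clock'],s['position'],s['ft_force'],s['wrist_torque'],np.degrees(np.arctan2(R[1,0],R[0,0])))
```

```text
22.425 [ 0.46425176 -0.04140011  0.03350263] [ 0.31900333 -0.31441873 -1.29982997] [0.00057847 0.05995681 0.00521011] -12.90068946523764
```

View pics/w11.png

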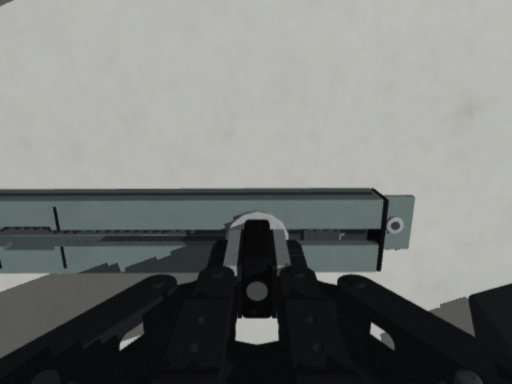

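Request:
servo_tool(travel=[[0,0,0.5],[0,0,0.9],[0,0,0.9],[0,0,0.9],[0,0,0.9],[0,0,0.9],[0,0,0.9],[0,0,0.9]], twist=[0,0,0,0,0,0,0,0], hand=[1,1,1,0,0,0,0,0])

```text
clock: 23.42
position: [0.4643, -0.0413, 0.0326]
eef_rot: [[0.975, -0.224, -0.0], [-0.224, -0.975, 0.0], [-0.0, -0.0, -1.0]]
ft_force: [0.3, -0.7, 0.3]
grip_width: 0.0426
```

Request:
servo_tool(travel=[[0,0,-5],[0,0,-15],[0,0,-35],[0,0,-60],[0,0,-90],[0,0,-120],[0,0,-120],[0,0,-120]], twist=[0,0,0,0,0,0,0,0], hand=[0,0,0,0,0,0,0,0])

```text
clock: 24.42
position: [0.4639, -0.0411, 0.1523]
eef_rot: [[0.975, -0.224, -0.001], [-0.224, -0.975, 0.0], [-0.001, -0.0, -1.0]]
ft_force: [-0.2, 0.5, 0.9]
grip_width: 0.0427
```

Run:
```python
from h import *
c=cam('wrist','w12.png'); s=manip.state(); print(s['clock'],s['position'],s['ft_force'],s['grip_width'])
for X in [(.4642,-.0415,.026),(.4642,-.0415,.068)]: print(w2px(c,X))
c=cam('top','t12.png');i=c['img'][:,:,::-1]
cv2.imwrite('pics/t12b.png',cv2.resize(i[130:240,140:400],None,fx=3,fy=3,interpolation=cv2.INTER_CUBIC))
```

```text
24.475 [ 0.46384215 -0.04111943  0.15201485] [-1.20410079 -0.06005333 -0.35345355] 0.043053505212455864
[np.float64(256.29560560796233), np.float64(181.21922789950503)]
[np.float64(256.2669867457613), np.float64(195.6945344667833)]
```

View pics/w12.png

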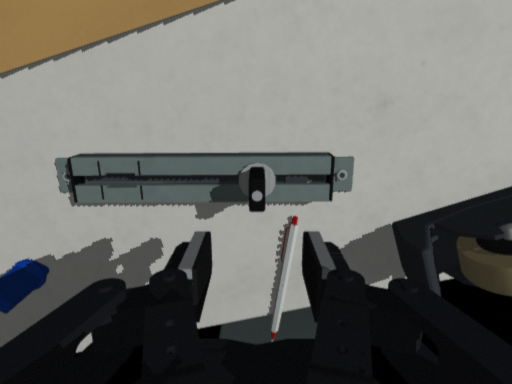

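View pics/t12b.png

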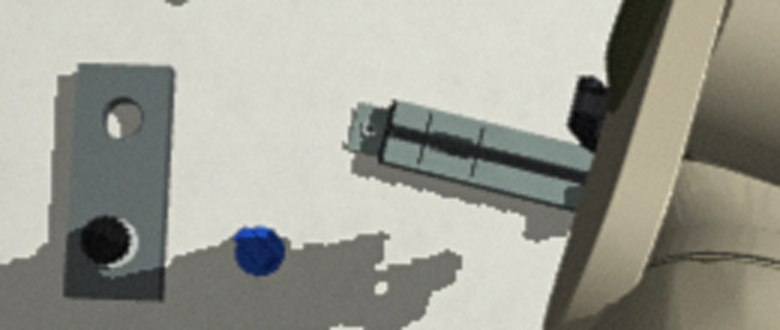

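The stud stands upright at wrist (257,185) with its grip across the slot, where I predicted it would be. The knob stud is still in its hole, and the gripper is clear. Handing in.

```bash
python3 -c "
from bench import manip
print(manip.hand_in(), manip.state()['clock'])"
```

```text
the job is handed in; nothing more can be done
the job is handed in; nothing more can be done
```

The flat-grip stud is locked across the slot at the hidden stop and released, and I handed the job in at about 24.5 s of the 51 s allowed. No verdict is reported.

- **Window:** The head went down through the window with no contact. The collar then met the rail at about 9 N, and I lifted 1 mm for the slide.
- **Stop:** The slide was free until first touch at roughly rail x = 47 mm. The stop was pressed with about 4 N, which is about 1.3 mm of its spring. I eased back 0.8 mm before turning.
- **Turn:** The clockwise quarter turn ended with the tool within about 0.3° of square to the rail. Sideways force peaked at about 4 N early in the turn and was back to noise by the end.
- **Last checks:** The wrist picture shows the stud upright across the slot with the gripper 12 cm above it. The top picture shows the round-knob stud still in its hole, but there the arm hid the flat-grip stud.
- **Disagreement:** The wrist camera read about 0.5–0.8 mm off sideways compared with the tool. I corrected for that before inserting.

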